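# Third hand: hold a rail bracket against the sprung plate

### The job

I am about to fasten the brass rail bracket, so be my third hand: pick it up by its arm, bring its wall plate over the yellow outline on the grey pressure plate of the holding stand, square and level, and push straight in, gently and steadily, until the red pointer on top stands within the green zone. Never push the plate back to its end stop, and leave the other things on the table alone. Finish while still holding the bracket there in the air, gripped and pressed; do not put it down or let go.

Things in the scene. Friction and masses are not known exactly. Their poses are not given: they have to be found in the camera images.
- bracket_grip (a point): Middle of the arm of the loose brass rail bracket (126 to 252 g), where to grip it, 28 mm above its underside. Axes: +x along the arm toward the wall plate, y across it, z up. Arm 22 mm wide (y), 24 mm high, free 40 mm either way along x. At its -x end a rail eye: upright ring 56 mm across, 22 mm wide. 140 mm long in all; stands upright on the table on wall plate and eye.
- bracket_face (a point): Centre of the front (+x) face of the bracket's wall plate, 48 mm along +x from bracket_grip, same height and axes. The wall plate is 8 mm thick, 80 mm wide (y), 56 mm high. This is the face to press.
- pad_mark (a point): Centre of the yellow outline (86 x 61 mm) on the front of the stand's grey pressure plate (110 wide, 66 high, 12 mm thick), 85 mm above the table; moves with the plate. Axes: +x into the stand, away from the robot, the way to push; y level along the face; z up. The stand is fixed, 150 mm wide, 120 mm tall, reaches 132 mm behind the face; nothing of it is in front of the face.
- press_plate (a joint): How far the sprung pressure plate is pushed back along +x of pad_mark, in m: 0 at rest, 0.028 at the hard end stop. The spring resists with 1.5 N at first and 500 N per m more (8.5 N at 0.014). The red pointer on top moves with it; its tip is in the green zone (12 mm long) from 0.008 to 0.020, about 5.5 to 11.5 N.
- dredger: Steel sugar dredger, 72 mm across, 108 mm tall, origin under its centre; a bystander. It and the bracket may have changed places.
- dish: Small round steel dish, 131 mm across, 42 mm high, origin under its centre; a bystander.
- zester: Zester with a black handle lying flat, 177x72x26 mm, origin under its centre; a bystander.
Mind the look-alikes: they are no part of the job. There is more than one size of the part that bears bracket_grip; the job needs the larger.

How it is judged (in metres and radians):
On the way, in this order (a step that is already met when the one before it is completed fails the run):
1. the bracket is gripped and lifted clear of the table, before it touches the pressure plate (height (world z) of bracket_grip above 0.055 m and contact force between the fingers and bracket above 1 N and contact force between bracket and press_plate below 0.1 N), for 0.1 s.
2. the bracket presses the plate steadily with the pointer in the green zone for half a second (value of joint press_plate between 0.008 and 0.02 m and contact force between bracket and press_plate above 4 N), for 0.5 s.
At the end, for the whole second after the job is handed in: Bracket gripped, arm over 55 mm above the table; wall plate on the yellow outline within 9 mm sideways and in height, face touching, square and level within 0.12 rad; pressing with 4 to 13.5 N, pressure plate pushed back 8 to 20 mm (pointer in the green zone) and still (all of step 2 and contact force between bracket and press_plate below 13.5 N and y of bracket_face in the frame of pad_mark between -0.009 and 0.009 m and z of bracket_face in the frame of pad_mark between -0.009 and 0.009 m and x of bracket_face in the frame of pad_mark between -0.01 and 0.004 m and angle between the x axis of bracket_face and the x axis of pad_mark, either way round below 0.12 rad and angle between the z axis of bracket_face and the z axis of pad_mark, either way round below 0.12 rad and contact force between the fingers and bracket above 1 N and velocity of joint press_plate between -0.004 and 0.004 m/s and height (world z) of bracket_grip above 0.055 m); the arm keeps its last pose, push and grip.
It fails at once if the pressure plate is driven to its end stop (value of joint press_plate above 0.027 m).
It fails at once if the bracket is pushed against the plate with more than 20 N (contact force between bracket and press_plate above 20 N).
It fails at once if the dredger, dish or zester is moved by more than 30 mm (distance of any of dredger, dish, zester from where it was at the start of the episode above 0.03 m).
It also fails if it takes over 38 s, if anything falls off the work surface, if the arm or the gripper's body presses on something with over 40 N, if the wrist force passes 120 N, or if a joint passes its speed limit or range.

### The arm

A 6-joint arm with a two-finger parallel gripper is mounted at the origin on a cart in front of the work surface, level with it; the furniture and walls round the work are solid. World frame = base frame: x ahead of the robot, y to its left, z up, the work surface at z = 0. Lengths are in mm, angles in rad, forces in N, time in s.
With the tool pointing down it reaches from about 275 to 725 mm from the base axis. Payload 15.9 kg.
Tool frame: the origin (TCP) lies at the very end of the fingers, on their centre line; the grasp point (between the pads) lies manip.grip_point_offset behind it (manip.grip_point_offset is the distance from the TCP to the grasp point, in mm); z points along the fingers, y is the line along which they close (so a half turn about z gives the same grasp; the last joint's range is limited). The gripper opens to 85 mm and grips with 20 to 120 N. Pads are 22 mm wide; open, the fingers measure 114 mm over their backs; the gripper's body (76 mm by 85 mm) begins 54 mm behind the grasp point. The pads swing forward as they close: fully open they stand 13 mm farther back than shut.
Start: joints at [0, 0.213, -0.034, 1.323, 0, 1.571], TCP at [499.985, -0, 231.306] pointing down, gripper open.
Joint ranges: [-2.98, 2.98], [-0.74, 1.72], [-1.14, 1.35], [-2.1, 2.04], [-1.57, 1.44], [-3.14, 3.14]. Speed limits (rad/s): [1.89, 1.89, 2.39, 2.57, 3.14, 3.14].

### API

Orientations are given as a unit quaternion [x, y, z, w].
In Python, from bench import manip gives the robot as it stands.
- The arm moves only by the shell command python3 -m inch 'ROWS' [FORCE]. ROWS is a JSON object of lists of equal length, an entry for each row: "xyz": the shift along the world's x, y, z in mm, a list of three; "rot": the turn, a rotation vector about the world's x, y, z in rad, a list of three; "claw": the opening, from 0 (shut) to 1 (fully open). In form: {"xyz": [[x, y, z], ...], "rot": [[wx, wy, wz], ...], "claw": [claw, ...]}. A call has 1 to 20 rows; each row is the pose to reach, as a shift and turn from the pose commanded when the call began; what a row does not reach only later rows make up. A row lasts 1/8 s, in which the tool goes at most 62.5 mm and 10.7 degrees, less where a joint would pass 70% of its speed; a pose out of reach is approached as far as the arm can. A call with a gripper value outside its range is refused whole. The fingers move at their own pace and stop on an object; FORCE is the grip in N (left out, the last holds). Time passes only in rows, so rows that repeat a pose let the fingers close. It gives the time, the measured TCP pose, the force, the opening and the grip force at its end, in the units of the state.
- manip.read_state(): the state, without advancing time (a new reading comes with each control period).
- manip.grab_frame(name): name is "scene" or "side" or "wrist"; returns a dict with "img" (400x640x3 uint8, red, green, blue), "depth" (400x640 float32, mm along the optical axis (not along the pixel's ray), 0 where there is no reading), "fx", "fy", "cx", "cy" (pixels), "R" (3x3) and "t" (3): a world point X has camera coordinates R X + t; the wrist camera has in their place "T_tool_cam" (4x4, takes a point from camera to tool coordinates, whose origin is the TCP and whose axes are the flange's). Camera axes: x right, y down, z forward; pixel columns grow to the right and rows downward; lengths in mm; the calibration is good to about 2 mm. A picture is of the moment at which its call begins: read the wrist's pose just before it.
- manip.job_done(): hands the job in; it is judged then, once.
The state is a dict: "time_s": time; "joint_pos": joint angles; "joint_vel": joint speeds; "joint_efforts": joint torques, N m; "tool_pos": TCP position; "tool_rot": TCP orientation; "contact_force": force on the tool from outside, world axes, zero at the start; "wrist_torque": the same for the moment, N m; "grip_width": finger opening in mm; "gripper_force": force on a finger pad.
Only numpy, scipy, OpenCV 4.12 (cv2) and the standard library are available. Lean on these libraries where they do the work, as an engineer would, in place of code of your own. Each camera call takes 0.05 s, during which the arm holds its last target. There are 200 camera calls.

## Working session

There is one attempt and no reset: what is moved stays moved. The work goes in short steps, Python scripts to look and compute and a shell command to move; the robot and the scene stay as the last step left them, time stands still between calls to the robot, and variables do not carry over. Pictures are saved under pics/ and viewed, at most 10 in all, crops included, and the job is handed in when it is done.

```bash
mkdir -p pics; cat > h.py <<'E'
from bench import manip
import numpy as np, cv2
def grab(n):
    s=manip.read_state(); f=manip.grab_frame(n); f['s']=s; return f
def world(f):
    d=f['depth'].astype(float); v,u=np.mgrid[0:d.shape[0],0:d.shape[1]]
    P=np.stack([(u-f['cx'])/f['fx']*d,(v-f['cy'])/f['fy']*d,d],-1)
    if 'R' in f: W=(P-np.array(f['t']))@np.array(f['R'])
    else:
        from scipy.spatial.transform import Rotation as Ro
        T=np.array(f['T_tool_cam']); P=P@T[:3,:3].T+T[:3,3]
        W=P@Ro.from_quat(f['s']['tool_rot']).as_matrix().T+np.array(f['s']['tool_pos'])
    W[d==0]=np.nan; return W
def save(f,n,crop=None,k=1):
    im=f['img'][:,:,::-1]
    if crop: a,b,c,d=crop; im=im[b:d,a:c]
    cv2.imwrite('pics/'+n+'.png',cv2.resize(im,None,fx=k,fy=k))
E
python3 - <<'E'
from h import *
s=manip.read_state(); print(s, manip.grip_point_offset)
for n in('scene','side'):
    f=grab(n); save(f,n); np.save(n+'.npy',world(f)); print(n,np.array(f['R']).round(2).tolist(),f['t'])
E
```

```text
{'time_s': 0.0, 'joint_pos': array([-1.28639333e-05,  2.13368509e-01, -3.50420529e-02,  1.32349911e+00,
       -3.47589351e-05,  1.57084373e+00]), 'joint_vel': array([ 6.73816515e-04,  1.64800271e-04, -7.66470050e-05, -7.48492234e-04,
       -1.48582141e-03,  4.80337859e-04]), 'joint_efforts': array([-1.43474466e-03, -6.86183596e+01,  4.87125492e+01,  1.75234705e-02,
       -1.83502889e-04, -7.31988712e-05]), 'tool_pos': array([ 4.99667032e+02, -1.73976033e-02,  2.30816753e+02]), 'tool_rot': array([ 7.07127973e-01,  7.07085369e-01, -4.05922775e-04, -3.81330903e-04]), 'contact_force': array([ 0.47732239, -0.02623879,  0.2413985 ]), 'wrist_torque': array([-0.01138677, -0.02146959,  0.01974479]), 'gripper_force': 0.0, 'grip_width': 85.30530216590925} 18.700000000000003
scene [[0.85, -0.52, -0.02], [-0.36, -0.55, -0.75], [0.38, 0.65, -0.66]] [-422.75780058  284.45187196 1371.84312793]
side [[1.0, -0.05, -0.02], [-0.04, -0.45, -0.89], [0.04, 0.89, -0.45]] [-527.61269538  103.25569858 1289.41109154]
```

View pics/scene.png

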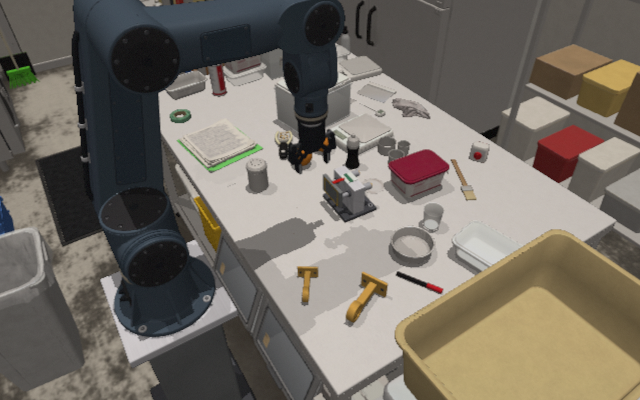

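View pics/side.png

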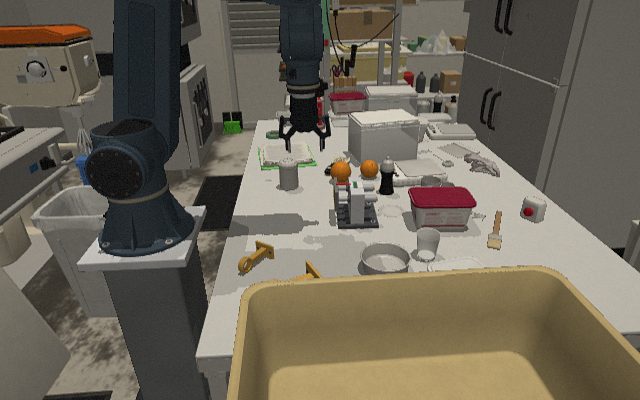

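Candidates for the bracket in the scene view are the one at (307,282), which looks small, and the one at (366,296), which looks larger. The stand is at (350,193), the dredger at (257,175) and the dish at (411,245). Next I'll measure both brackets and crop in on them.

```bash
python3 - <<'E'
from h import *
im=cv2.imread('pics/scene.png'); W=np.load('scene.npy'); hsv=cv2.cvtColor(im,cv2.COLOR_BGR2HSV)
m=cv2.inRange(hsv,(12,140,60),(28,255,255))
for nm,(a,b,c,d) in dict(small=(290,255,325,305),big=(340,265,392,325)).items():
    w=W[b:d,a:c][m[b:d,a:c]>0]; w=w[~np.isnan(w[:,0])]; w=w[w[:,2]>3]
    print(nm,len(w),np.percentile(w,[1,50,99],axis=0).round().tolist()); r=cv2.minAreaRect(w[:,:2].astype(np.float32)); print(r)
for nm,p in dict(dredger=(257,163),dish=(411,232)).items(): print(nm,W[p[1],p[0]].round())
# stand
a,b,c,d=315,160,385,220
for v in range(166,216,5): print(v,[(u,*W[v,u].round().astype(int)) for u in range(322,378,7) if W[v,u,0]==W[v,u,0]])
c1=cv2.resize(im[255:330,285:400],None,fx=4,fy=4,interpolation=2); c2=cv2.resize(im[160:224,315:385],None,fx=4.6875,fy=4.6875,interpolation=2)
cv2.imwrite('pics/crop.png',np.hstack([c1,c2[:300]]))
E
```

```text
small 296 [[311.0, -251.0, 6.0], [356.0, -183.0, 31.0], [392.0, -151.0, 45.0]]
((344.1346435546875, -206.67794799804688), (106.16361236572266, 52.95317459106445), 56.39206314086914)
big 671 [[380.0, -373.0, 6.0], [467.0, -336.0, 40.0], [517.0, -278.0, 59.0]]
((441.618896484375, -334.7952575683594), (138.63255310058594, 76.85096740722656), 21.70110511779785)
dredger [439. 276. 105.]
dish [ 728. -206.   21.]
166 [(322, np.int64(688), np.int64(254), np.int64(-1)), (329, np.int64(709), np.int64(238), np.int64(1)), (336, np.int64(733), np.int64(227), np.int64(-2)), (343, np.int64(671), np.int64(92), np.int64(112)), (350, np.int64(768), np.int64(186), np.int64(9)), (357, np.int64(792), np.int64(174), np.int64(7)), (364, np.int64(819), np.int64(167), np.int64(0)), (371, np.int64(840), np.int64(152), np.int64(0))]
171 [(322, np.int64(670), np.int64(225), np.int64(3)), (329, np.int64(697), np.int64(219), np.int64(-5)), (336, np.int64(636), np.int64(82), np.int64(113)), (343, np.int64(655), np.int64(69), np.int64(114)), (350, np.int64(674), np.int64(56), np.int64(114)), (357, np.int64(706), np
[... 2691 characters left out ...]
nt64(601), np.int64(28), np.int64(14)), (343, np.int64(620), np.int64(15), np.int64(15)), (350, np.int64(631), np.int64(-10), np.int64(29)), (357, np.int64(645), np.int64(-30), np.int64(37)), (364, np.int64(669), np.int64(-36), np.int64(30)), (371, np.int64(696), np.int64(-40), np.int64(19))]
211 [(322, np.int64(558), np.int64(48), np.int64(-2)), (329, np.int64(578), np.int64(37), np.int64(-4)), (336, np.int64(597), np.int64(22), np.int64(-2)), (343, np.int64(610), np.int64(-1), np.int64(9)), (350, np.int64(627), np.int64(-17), np.int64(13)), (357, np.int64(644), np.int64(-32), np.int64(16)), (364, np.int64(668), np.int64(-39), np.int64(10)), (371, np.int64(692), np.int64(-47), np.int64(3))]
```

View pics/crop.png

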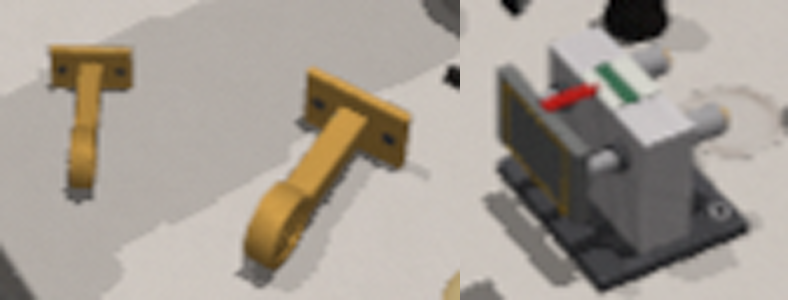

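The crop shows the right-hand bracket is the larger one: it measures 139 x 77 x 59 mm against 106 x 53 x 45 mm for the other. Its wall plate is at (373,282) and its eye at (353,310). The stand's face is at about x = 585 mm, facing the robot. Next I'll fit the face and work out the move above the bracket.

```bash
cat > pad.py <<'E'
from h import *
def pad(W,img_bgr,box=None):
    hsv=cv2.cvtColor(img_bgr,cv2.COLOR_BGR2HSV)
    ok=(np.nan_to_num(W[...,2])>54)&(W[...,2]<116)&(W[...,0]>560)&(W[...,0]<612)&(abs(W[...,1]-10)<90)
    w=W[ok]; A=np.c_[w[:,1],np.ones(len(w))]
    k=np.ones(len(w),bool)
    for t in (15,8,4,4,4):
        c=np.linalg.lstsq(A[k],w[k,0],rcond=None)[0]; k=abs(w[:,0]-A@c)<t
    q=w[k]; print('n',k.sum(),'x=%.4f*y+%.1f'%tuple(c),np.percentile(q,[1,50,99],axis=0).round(1).tolist())
    y=ok&(hsv[...,0]>15)&(hsv[...,0]<35)&(hsv[...,1]>90); yw=W[y]
    if len(yw): print('yellow',len(yw),yw.min(0).round(1),yw.max(0).round(1), ((yw.min(0)+yw.max(0))/2).round(1))
E
python3 - <<'E'
from pad import *
for n in('scene','side'): pad(np.load(n+'.npy'),cv2.imread(f'pics/{n}.png'))
s=manip.read_state();d=np.array([.929,.37]);g=np.array([441.6,-334.8])+22*d;print(g,g-s['tool_pos'][:2],np.hypot(*g))
E
```

```text
n 255 x=0.0504*y+584.0 [[580.8, -22.0, 55.7], [585.6, 30.6, 86.7], [590.3, 89.0, 115.4]]
yellow 48 [579.8  -8.6  55.7] [590.7  85.2 113. ] [585.2  38.3  84.3]
n 49 x=0.1836*y+593.9 [[588.3, -25.1, 55.0], [591.7, -18.4, 87.3], [610.1, 74.8, 113.0]]
yellow 15 [583.6  -8.6  66.2] [583.9  -3.9 115.5] [583.7  -6.3  90.8]
[ 462.038 -326.66 ] [ -37.66483551 -326.64979169] 565.8496876768601
```

```bash
python3 -m inch '{"xyz":[[-5,-40,10],[-10,-80,20],[-15,-120,30],[-20,-160,30],[-25,-200,30],[-30,-240,30],[-34,-280,30],[-38,-320,30],[-38,-327,30],[-38,-327,30],[-38,-327,30],[-38,-327,30],[-38,-327,30]],"rot":[[0,0,0.16],[0,0,0.32],[0,0,0.48],[0,0,0.64],[0,0,0.8],[0,0,0.96],[0,0,1.12],[0,0,1.28],[0,0,1.44],[0,0,1.6],[0,0,1.76],[0,0,1.95],[0,0,1.95]],"claw":[1,1,1,1,1,1,1,1,1,1,1,1,1]}' 30
python3 - <<'E'
from h import *
f=grab('wrist'); print(f['s']['joint_pos'].round(2),f['s']['tool_pos']); save(f,'w1'); W=world(f); np.save('w1.npy',W)
hsv=cv2.cvtColor(f['img'],cv2.COLOR_RGB2HSV); m=(cv2.inRange(hsv,(12,120,50),(28,255,255))>0)&(W[...,2]>8)&(np.hypot(W[...,0]-442,W[...,1]+335)<110)
w=W[m]; print(len(w)); print(np.percentile(w,[1,50,99],axis=0).round().tolist(),cv2.minAreaRect(w[:,:2].astype(np.float32)))
for a,b in((47,70),(30,48)):
    q=w[(w[:,2]>a)&(w[:,2]<b)]; print(a,b,len(q),np.percentile(q,[1,50,99],axis=0).round().tolist())
E
```

```text
time_s: 1.72
tool_pos: [461.9, -326.9, 261.0]
tool_rot: [-0.188, 0.982, 0.0, -0.0]
contact_force: [0.4, -0.7, -0.0]
grip_width: 85.6
gripper_force: 0.0
[-0.62  0.35  0.23  1.45  0.   -0.99] [ 461.87039518 -326.94145409  260.99139823]
2609
[[383.0, -371.0, 12.0], [463.0, -335.0, 42.0], [518.0, -279.0, 57.0]] ((445.4080505371094, -338.50830078125), (138.9764862060547, 78.63187408447266), 24.380477905273438)
47 70 1108 [[387.0, -370.0, 47.0], [419.0, -348.0, 55.0], [520.0, -278.0, 58.0]]
30 48 1394 [[382.0, -372.0, 33.0], [464.0, -331.0, 40.0], [515.0, -282.0, 48.0]]
```

View pics/w1.png

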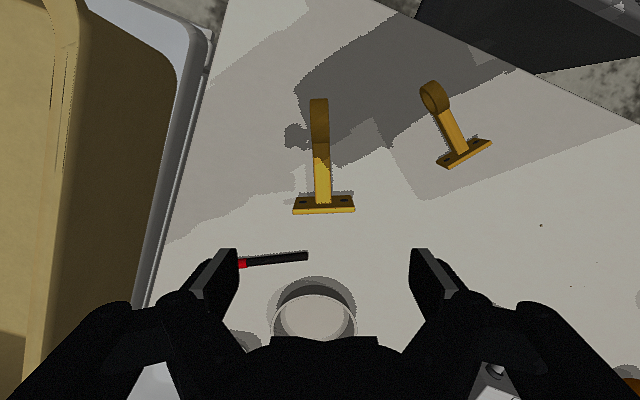

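The wrist view shows the big bracket at (322,150), with its wall plate at (324,204) and its eye at (319,105). The smaller one is at (450,130) and the dish at (315,310). Next I'll fit the bracket's axis.

```bash
python3 - <<'E'
from h import *
W=np.load('w1.npy'); im=cv2.imread('pics/w1.png'); hsv=cv2.cvtColor(im,cv2.COLOR_BGR2HSV)
m=(cv2.inRange(hsv,(12,120,50),(28,255,255))>0)&(W[...,2]>8)&(np.hypot(W[...,0]-442,W[...,1]+335)<110)
w=W[m]; th=np.radians(24.4)
for i in range(4):
    d=np.array([np.cos(th),np.sin(th)]); n=np.array([-d[1],d[0]])
    p=w[:,:2]@d; q=w[:,:2]@n
    hi=np.percentile(p,99.5); arm=(p<hi-15)&(p>hi-75)&(w[:,2]>36)&(w[:,2]<46)
    s,c=np.polyfit(p[arm],q[arm],1); th+=np.arctan(s)
pl=p>hi-10
print(np.degrees(th),th,'len',np.ptp(np.percentile(p,[.5,99.5])),'armw',np.percentile(q[arm],[2,98]),'plate',np.percentile(q[pl],[1,99]),'ztop',np.median(w[arm,2]))
g=(hi-48)*d+np.median(q[arm])*n; print('grip',g,'yaw cmd',th)
t=manip.read_state()['tool_pos']; print('shift',g-t[:2])
z=W[250:265,250:305].reshape(-1,3); print('blackred',np.nanmedian(z,0))
E
```

```text
23.896636204143537 0.4170749819135845 len 137.4198493685618 armw [-499.48451218 -479.14351715] plate [-527.50744165 -450.75249659] ztop 40.175531581989304
grip [ 464.3726598  -329.42886715] yaw cmd 0.4170749819135845
shift [ 2.48236353 -2.48369603]
blackred [ 617.41282688 -342.55536416    7.92671862]
```

```bash
python3 -m inch '{"xyz":[[2,-2,-40],[2,-2,-80],[2,-2,-120],[2,-2,-160],[2,-2,-190],[2,-2,-215],[2,-2,-235],[2,-2,-249],[2,-2,-249],[2,-2,-249],[2,-2,-249],[2,-2,-249],[2,-2,-249],[2,-2,-249],[2,-2,-249],[2,-2,-249],[2,-2,-249]],"rot":[[0,0,0.04],[0,0,0.04],[0,0,0.04],[0,0,0.04],[0,0,0.04],[0,0,0.04],[0,0,0.04],[0,0,0.04],[0,0,0.04],[0,0,0.04],[0,0,0.04],[0,0,0.04],[0,0,0.04],[0,0,0.04],[0,0,0.04],[0,0,0.04],[0,0,0.04]],"claw":[1,1,1,1,1,1,1,1,1,0,0,0,0,0,0,0,0]}' 60
```

```text
time_s: 3.9
tool_pos: [464.2, -329.2, 12.8]
tool_rot: [-0.208, 0.978, -0.0, 0.0]
contact_force: [-0.1, -0.3, 6.6]
grip_width: 21.2
gripper_force: 58.7
```

```bash
python3 -m inch '{"xyz":[[0,0,10],[0,0,25],[0,0,50],[0,0,80],[0,0,110],[0,-0,140],[1,30,140],[2,70,140],[4,110,140],[6,150,140],[8,190,140],[10,230,140],[12,270,140],[14,310,140],[15,345,140],[16,361,140],[16,361,140],[16,361,140]],"rot":[[0,0,0],[0,0,0],[0,0,0],[0,0,0],[0,0,0],[0,0,0],[0,0,-0.05],[0,0,-0.1],[0,0,-0.16],[0,0,-0.22],[0,0,-0.28],[0,0,-0.34],[0,0,-0.4],[0,0,-0.467],[0,0,-0.467],[0,0,-0.467],[0,0,-0.467],[0,0,-0.467]],"claw":[0,0,0,0,0,0,0,0,0,0,0,0,0,0,0,0,0,0]}' 60
cat pad.py >/dev/null; python3 - <<'E'
from pad import *
f=grab('wrist'); save(f,'w2'); W=world(f); np.save('w2.npy',W); 
g=grab('scene'); save(g,'s2'); np.save('s2.npy',world(g)); pad(np.load('s2.npy'),cv2.imread('pics/s2.png'))
h=grab('side'); save(h,'d2'); np.save('d2.npy',world(h))
cv2.imwrite('pics/both.png',np.hstack([cv2.resize(cv2.imread('pics/w2.png'),(400,250)),cv2.resize(cv2.imread('pics/s2.png')[80:240,220:440],(344,250))]))
E
```

```text
time_s: 6.15
tool_pos: [480.0, 31.2, 152.5]
tool_rot: [0.024, 1.0, -0.0, 0.0]
contact_force: [0.6, -0.2, -2.9]
grip_width: 20.7
gripper_force: 59.1
n 249 x=0.0461*y+584.2 [[581.2, -21.2, 55.5], [585.5, 30.8, 86.8], [590.4, 88.3, 115.5]]
yellow 55 [581.2  -6.6  54.9] [591.   92.2 114.5] [586.1  42.8  84.7]
```

View pics/both.png

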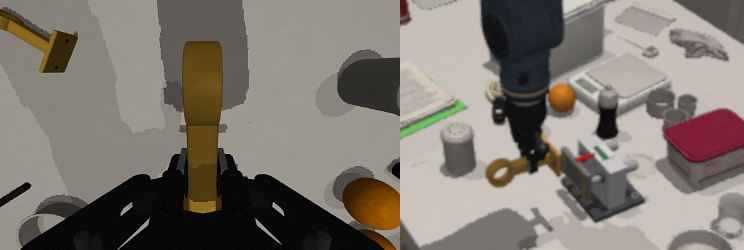

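The bracket is held level with its wall plate facing the stand, and the pad centre is at about (586, 34). I'll lower it to pad height and check it against the plate from the scene camera.

```bash
python3 -m inch '{"xyz":[[0,5,-20],[0,5,-45],[0,5,-70],[0,5,-83],[0,5,-83],[0,5,-83]],"rot":[[0,0,0],[0,0,0],[0,0,0],[0,0,0],[0,0,0],[0,0,0]],"claw":[0,0,0,0,0,0]}' 60
python3 - <<'E'
from pad import *
g=grab('scene'); save(g,'s3'); W=world(g); im=cv2.imread('pics/s3.png'); pad(W,im)
hsv=cv2.cvtColor(im,cv2.COLOR_BGR2HSV); m=(cv2.inRange(hsv,(12,140,40),(28,255,255))>0)&(np.hypot(W[...,0]-480,W[...,1]-30)<110)&(W[...,2]>40)&(W[...,2]<130)&(W[...,0]<560)
w=W[m]; print(len(w)); 
for a,b in((380,460),(505,560)):
    q=w[(w[:,0]>a)&(w[:,0]<b)]; print(len(q),np.percentile(q,[2,50,98],axis=0).round(1).tolist())
h=grab('side'); save(h,'d3')
cv2.imwrite('pics/c3.png',np.hstack([cv2.resize(im[140:224,270:382],None,fx=4,fy=4,interpolation=2),cv2.resize(cv2.imread('pics/d3.png')[150:234,290:375],None,fx=4,fy=4,interpolation=2)]))
E
```

```text
time_s: 7.05
tool_pos: [480.6, 36.9, 70.1]
tool_rot: [0.024, 1.0, 0.0, 0.001]
contact_force: [-0.2, 0.1, -1.4]
grip_width: 21.2
gripper_force: 59.1
n 251 x=0.0486*y+584.1 [[580.6, -21.2, 54.3], [585.6, 29.6, 86.5], [590.8, 88.6, 115.6]]
yellow 45 [580.3  -8.4  54. ] [589.7  83.7 111.1] [585.   37.6  82.6]
339
208 [[390.6, 24.5, 63.9], [422.7, 32.6, 92.2], [457.1, 46.7, 114.6]]
102 [[510.4, -6.8, 63.2], [520.8, 17.8, 91.3], [524.0, 56.3, 114.6]]
```

View pics/c3.png

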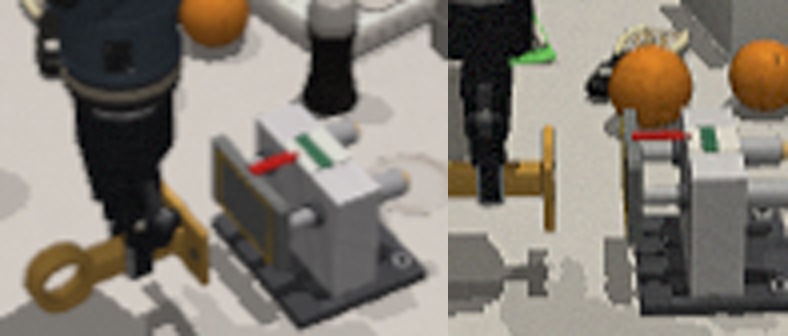

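The heights agree: in the side crop the bracket plate spans rows 125–230 and the pad spans rows 108–245, so both are centred at about row 177. Lateral centres also match (33 against 34). The gap is about 57 mm, so I'll approach along the normal (1, -0.05).

```bash
python3 -m inch '{"xyz":[[10,-0.5,0],[20,-1,0],[30,-1.5,0],[38,-2,0],[44,-2.2,0],[48,-2.4,0],[50,-2.5,0],[50,-2.5,0]],"rot":[[0,0,0],[0,0,0],[0,0,0],[0,0,0],[0,0,0],[0,0,0],[0,0,0],[0,0,0]],"claw":[0,0,0,0,0,0,0,0]}' 60
python3 -m inch '{"xyz":[[1,0,0],[2,0,0],[3,-0.2,0],[4,-0.2,0],[5,-0.2,0],[6,-0.3,0],[7,-0.3,0],[8,-0.4,0],[9,-0.4,0],[10,-0.5,0],[11,-0.5,0],[12,-0.6,0],[12,-0.6,0],[12,-0.6,0]],"rot":[[0,0,0],[0,0,0],[0,0,0],[0,0,0],[0,0,0],[0,0,0],[0,0,0],[0,0,0],[0,0,0],[0,0,0],[0,0,0],[0,0,0],[0,0,0],[0,0,0]],"claw":[0,0,0,0,0,0,0,0,0,0,0,0,0,0]}' 60
python3 - <<'E'
from pad import *
g=grab('side'); save(g,'d4'); h=grab('scene'); save(h,'s4')
cv2.imwrite('pics/c4.png',np.hstack([cv2.resize(cv2.imread('pics/s4.png')[140:224,270:382],None,fx=4,fy=4,interpolation=2),cv2.resize(cv2.imread('pics/d4.png')[150:234,290:375],None,fx=4,fy=4,interpolation=2)]))
E
```

```text
time_s: 8.15
tool_pos: [529.9, 34.5, 69.3]
tool_rot: [0.024, 1.0, -0.0, -0.0]
contact_force: [0.3, -0.1, -1.8]
grip_width: 20.9
gripper_force: 59.1
time_s: 9.9
tool_pos: [541.9, 33.9, 69.3]
tool_rot: [0.024, 1.0, 0.0, -0.0]
contact_force: [-4.3, 1.7, -1.8]
grip_width: 20.9
gripper_force: 59.2
```

View pics/c4.png

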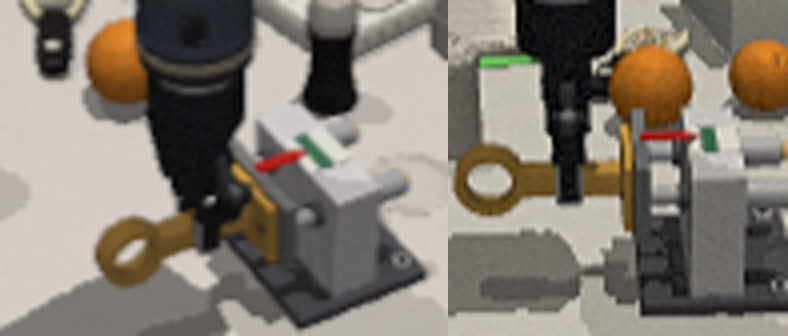

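Contact is made at about 4.3 N (roughly 5.6 mm), and the pointer at (695,136) in the crop is just short of the green zone. I'll push about 8 mm further.

```bash
python3 -m inch '{"xyz":[[0.8,0,0],[1.6,0,0],[2.4,-0.1,0],[3.2,-0.1,0],[4,-0.2,0],[4.8,-0.2,0],[5.6,-0.3,0],[6.4,-0.3,0],[7.2,-0.4,0],[8,-0.4,0],[8,-0.4,0],[8,-0.4,0],[8,-0.4,0],[8,-0.4,0],[8,-0.4,0],[8,-0.4,0]],"rot":[[0,0,0],[0,0,0],[0,0,0],[0,0,0],[0,0,0],[0,0,0],[0,0,0],[0,0,0],[0,0,0],[0,0,0],[0,0,0],[0,0,0],[0,0,0],[0,0,0],[0,0,0],[0,0,0]],"claw":[0,0,0,0,0,0,0,0,0,0,0,0,0,0,0,0]}' 60
python3 - <<'E'
from pad import *
g=grab('side'); save(g,'d5'); h=grab('scene'); save(h,'s5'); W=world(h); im=cv2.imread('pics/s5.png')
hsv=cv2.cvtColor(im,cv2.COLOR_BGR2HSV); ok=(W[...,2]>50)&(W[...,2]<122)&(W[...,0]>560)&(W[...,0]<622)&(abs(W[...,1]-34)<75)
br=cv2.inRange(hsv,(12,140,40),(28,255,255))>0
for n,m in(('br',ok&br),('all',ok)): print(n,np.percentile(W[m],[1,2,50,98,99],axis=0).round(1).tolist())
cv2.imwrite('pics/c5.png',np.hstack([cv2.resize(im[150:214,310:374],None,fx=6,fy=6,interpolation=2),cv2.resize(cv2.imread('pics/d5.png')[160:224,315:379],None,fx=6,fy=6,interpolation=2)]))
print(manip.read_state()['contact_force'],manip.read_state()['wrist_torque'])
E
```

```text
time_s: 12.0
tool_pos: [549.5, 33.6, 69.2]
tool_rot: [0.024, 1.0, 0.0, -0.001]
contact_force: [-7.7, 1.7, -0.3]
grip_width: 20.9
gripper_force: 59.3
br [[566.8, -10.1, 57.7], [569.7, -9.6, 58.1], [589.7, 12.4, 87.0], [597.3, 45.1, 113.9], [597.6, 47.4, 115.1]]
all [[569.3, -24.7, 55.4], [570.9, -22.6, 56.9], [596.1, 3.4, 97.8], [619.4, 61.2, 120.9], [620.6, 68.3, 121.1]]
[-6.91280263  2.37218174 -0.10279492] [ 0.2806483   1.35749516 -0.18163041]
```

View pics/c5.png

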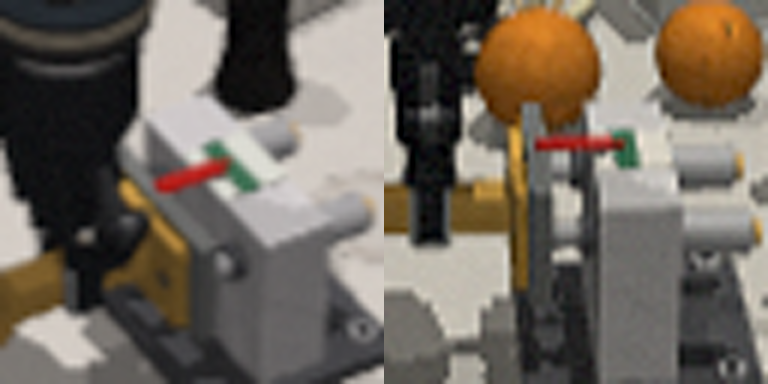

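The pointer tip is inside the green zone, at (228,163) on the left and (620,145) on the right. The force is about 7.5 N, which is roughly 12 mm. Near-edge measurements differ by 14 mm (15 expected), and the heights match within a millimetre. The hold has lasted long enough, so I'm handing in.

```bash
python3 -c "
from bench import manip; print(manip.job_done())"
```

```text
the job is handed in; nothing more can be done
None
```

The job is handed in with the larger bracket still gripped in the air and pressed square on the yellow outline at about 7.5 N (roughly 12 mm), pointer in the green zone; the hand-in returned no verdict.

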